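# Index the breakfast jar stand to its next stop

## Task

Bring the next jar round on the round jar stand: press the dished plunger on its disc down with a fingertip and, keeping it down, turn the disc exactly one stop (60 degrees) clockwise as seen from above, then let the plunger spring fully up so that its tab locks in that next notch. Only press and push: the three jars stay standing in their seats on the disc, nothing is lifted or carried, the disc does not go round past that stop or the other way, and everything else on the counter stays where it is.

Things in the scene. Friction and masses are not known exactly. Their poses are not given: they have to be found in the camera images.
- turntable (a joint): turning angle of the round wooden disc of the jar stand (rad): 0 at its starting stop, growing clockwise seen from above; the stops are 60 degrees (1.047 rad) apart, so the next stop clockwise reads 1.047. The disc is 292 mm across, its top 56 mm above the counter; it turns on a plain bearing with a little drag (about 0.12 N m plus a slight damping) and stays where it is left. While the plunger is up it is locked, with about 0.02 rad of play either way.
- plunger (a joint): how far the indexing plunger is pressed down (m): 0 fully up (locked), 0.014 fully down against its stop. A spring pushes it up with about 4 N at the top and 9 N fully down. Its tab is free of the notch once it is about 0.008 down; pressed 0.009 to 0.014 the disc turns freely. Let go between stops, the tab rides along the underside of the steel ring (plunger about 0.007 down) and springs up at a notch.
- dish_floor (a point): centre of the upper face of the floor of the plunger's head: a plain round steel dish, 64 mm across outside, 57 mm inside, with a rim standing 10 mm above its floor, for a fingertip to press and push in. It stands on the disc 105 mm from the stand's axis, its floor 78 mm above the counter when up; it moves down with the plunger and round with the disc. Its x axis points outwards from the stand's axis, z up.
- tab_end (a point): outer end of the plunger's locking tab, a round steel bar 8 mm thick that points outwards from under the dish, 165 mm from the stand's axis; when locked it lies in a notch of the ring, at the ring's mid-height (53 mm).
- stand_axis (a point): point on the vertical turning axis of the jar stand at the height of the disc's top (56 mm above the counter). The stand is a fixed metal drum 354 mm across and 56 mm high; its top rim is a flat fixed steel ring 6 mm thick (inner radius 148 mm, outer 174 mm) with six notches 14 mm wide, 60 degrees apart, that are the stops. The point does not turn with the disc; its x axis points to the notch where the plunger starts.
- jam_mid (a point): centre (half-way up) of the jam jar, a loose small lidded jar 56 mm across and 50 mm high, standing on the disc in a seat 100 mm from the stand's axis, 120 degrees counter-clockwise (seen from above) from the dish.
- jam_seat (a point): centre of the jam jar's seat on the disc's top: a steel rim 61 mm across inside and 6 mm high; turns with the disc.
- honey_mid (a point): centre (half-way up) of the honey jar, a loose small lidded jar 56 mm across and 56 mm high, standing on the disc in a seat 100 mm from the stand's axis, 180 degrees counter-clockwise (seen from above) from the dish.
- honey_seat (a point): centre of the honey jar's seat on the disc's top: a steel rim 61 mm across inside and 6 mm high; turns with the disc.
- spread_mid (a point): centre (half-way up) of the spread jar, a loose small lidded jar 56 mm across and 46 mm high, standing on the disc in a seat 100 mm from the stand's axis, 240 degrees counter-clockwise (seen from above) from the dish.
- spread_seat (a point): centre of the spread jar's seat on the disc's top: a steel rim 61 mm across inside and 6 mm high; turns with the disc.
- mug_mid (a point): a loose white mug, 80 mm across, 90 mm high, with a handle; the point is about half-way up it. A bystander.
- bowl_mid (a point): a loose white bowl, 130 mm across, 55 mm high; the point is about half-way up it. A bystander.
- spoon_mid (a point): a loose steel spoon 170 mm long, lying flat; the point is about half-way up it. A bystander.
- pepper_mid (a point): a loose turned wooden pepper mill, 52 mm across, 105 mm high; the point is about half-way up it. A bystander.
There are look-alikes about, which are no part of the job. Leave any pink look-alike of the part that bears spread_mid alone.

How it is judged:
By the outcome, as a careful person would: the job done as asked, in the order asked, and still so for the second after the job is handed in, with the robot touching nothing.
It also fails if it takes over 42 s, if anything falls off the work surface, if the arm or the gripper's body presses on something with over 40 N, if the wrist force passes 120 N, or if a joint passes its speed limit or range.

## Robot

A 6-joint arm with a two-finger parallel gripper is mounted at the origin on the work surface. World frame = base frame: x ahead of the robot, y to its left, z up, the work surface at z = 0. Lengths are in mm, angles in rad, forces in N, time in s.
With the tool pointing down it reaches from about 375 to 925 mm from the base axis. Payload 5.7 kg.
Tool frame: the origin (TCP) lies at the very end of the fingers, on their centre line; the grasp point (between the pads) lies 19 mm behind it; z points along the fingers, y is the direction in which the jaws open and shut (so a half turn about z gives the same grasp; the last joint's range is limited). The gripper opens to 88 mm and grips with 3 to 60 N. Pads are 20 mm wide; open, the fingers measure 115 mm over their backs; the gripper's body (75 mm by 178 mm) begins 61 mm behind the grasp point.
Start: joints at [1.146, 0.359, 1.51, -0, 1.272, -0.115], TCP at [182.913, 571.406, 222.623] pointing down, gripper open.
Joint ranges: [-2.97, 2.97], [-1.01, 2.36], [0.21, 2.38], [-0.96, 4.11], [0.2, 2.71], [-2.98, 2.98]. Speed limits (rad/s): [2.39, 2.39, 3.14, 3.14, 3.14, 3.14].

## Interface

Orientations are given as a unit quaternion [w, x, y, z].
In Python, from cell import manip, eyes gives the robot as it stands.
- The arm moves only by the tool play_rows, never from a script. Its argument "series" is a list of rows, each a list of 3 entries, a list of its own where there are three numbers: the shift along the tool's x, y, z normalised to -1 to 1, where 1 is 0.15 m, then the turn, a rotation vector about the tool's x, y, z normalised to -1 to 1, where 1 is 45 degrees, then the finger opening in mm, from 0 to 87.8. A call has exactly 10 rows; each row is the pose to reach, as a shift and turn from the pose commanded when the call began, along the tool's axes at that moment; what a row does not reach only later rows make up. A row lasts 1/8 s, in which the tool goes at most 62.5 mm and 10.7 degrees, less where a joint would pass 70% of its speed; a pose out of reach is approached as far as the arm can. A call with a number of a shift or a turn outside -1 to 1 is refused whole. A call with a gripper value outside its range is refused whole. The fingers move at their own pace and stop on an object; the grip force is fixed at half the most. Time passes only in rows, so rows that repeat a pose let the fingers close, or fill a call up. It gives the time, the measured TCP pose, the force and the opening at its end, in the units of the state.
- manip.read_state(): the state, without advancing time (a new reading comes with each control period).
- eyes.get_image(name): name is "scene" or "top" or "wrist"; returns the picture (420x560x3 uint8, red, green, blue); there is no depth.
- eyes.get_calibration(name): a dict with "fx", "fy", "cx", "cy" (pixels), "D" ([k1, k2, p1, p2, k3] as OpenCV has them; the pictures are not rectified), "position" and "rotation" of the camera in the world; the wrist camera has in their place "hand_eye" (4x4, takes a point from camera to tool coordinates, whose origin is the TCP and whose axes are the flange's). Camera axes: x right, y down, z forward; pixel columns grow to the right and rows downward; lengths in mm; the calibration is good to about 2 mm. A picture is of the moment at which its call begins: read the wrist's pose just before it. get_calibration takes no time and is no camera call.
- manip.close_job(): hands the job in, once; it reports no verdict.
The state is a dict: "time": time; "qpos": joint angles; "qd": joint speeds; "joint_efforts": joint torques, N m; "tcp_pos": TCP position; "orientation": TCP orientation; "contact_force": force on the tool from outside, world axes, zero at the start; "torque": the same for the moment, N m; "grip_width": finger opening in mm.
Only numpy, scipy, OpenCV 4.12 (cv2) and the standard library are available. Lean on these libraries where they do the work, as an engineer would, in place of code of your own. Each camera call takes 0.05 s, during which the arm holds its last target. There are 200 camera calls.

## Working session

There is one attempt and no reset: what is moved stays moved. The work goes in short steps, Python scripts to look and compute and a tool call to move; the robot and the scene stay as the last step left them, time stands still between calls to the robot, and variables do not carry over. Pictures are saved under pics/ and viewed, about 8 in all and at most 12, crops included, and the job is handed in when it is done.

Besides the shell and the picture viewer there is one more tool, called after ">>>" as name(argument=value, ...), one argument or row to a line, values as JSON. play_rows: Moves the arm, as the interface text tells. Scaled input: -1 to 1 covers 0.15 m each way for a shift and 45 degrees each way for a turn. Its arguments: {"type":"object","properties":{"series":{"type":"array","items":{"type":"array"}}},"required":["series"]}

```bash
mkdir -p pics; ls
python3 - <<'E'
from cell import manip, eyes
import cv2, numpy as np
s=manip.read_state(); print(s)
for n in ("scene","top"):
    im=eyes.get_image(n); cv2.imwrite(f"pics/{n}0.png",im[:,:,::-1]); c=eyes.get_calibration(n); print(n,c)
print(eyes.get_calibration("wrist"))
E
```

```text
pics
{'time': 0.0, 'qpos': array([ 1.14589250e+00,  3.59483294e-01,  1.51143909e+00, -3.67685337e-06,
        1.27249019e+00, -1.15138531e-01]), 'qd': array([-0.00077928, -0.00066365, -0.00102975, -0.00270479, -0.00023513,
       -0.00099608]), 'joint_efforts': array([ 2.00155722e-03, -5.15370619e+01, -2.70723903e+01,  6.73347898e-02,
        3.48360976e-02, -1.83500283e-04]), 'tcp_pos': array([182.64355441, 570.79651193, 221.81998815]), 'orientation': array([-2.41039375e-04,  1.54263556e-01,  9.88029315e-01, -8.77452636e-04]), 'contact_force': array([-0.1694344 , -0.04689638, -0.9249582 ]), 'torque': array([ 0.00025598,  0.01134518, -0.01771562]), 'grip_width': 87.98152711748719}
scene {'fx': 435.25949987452714, 'fy': 435.25949987452714, 'cx': 284.8070673613324, 'cy': 206.84315550004865, 'D': array([-0.11538696,  0.        ,  0.        ,  0.        ,  0.        ]), 'position': array([ 974.86764256, -401.53280055,  940.38386499]), 'rotation': array([-0.28291434,  0.87899156,  0.3640291 , -0.1217215 ])}
top {'fx': 392.0209677392713, 'fy': 392.0209677392713, 'cx': 281.6480748193703, 'cy': 213.82307500937134, 'D': array([-0.00676089,  0.        ,  0.        ,  0.        ,  0.        ]), 'position': array([ 367.88025699,   46.82726143, 1174.18176506]), 'rotation': array([-0.05680324,  0.70908211, -0.6993568 ,  0.06982847])}
{'fx': 314.6600266780061, 'fy': 314.6600266780061, 'cx': 273.504361339971, 'cy': 211.9452609257185, 'D': array([-0.00125784,  0.        ,  0.        ,  0.        ,  0.        ]), 'hand_eye': array([[-6.99328694e-04, -9.68696524e-01, -2.48246965e-01,
         6.79706592e+01],
       [ 9.99999517e-01, -8.48794751e-04,  4.95056079e-04,
         2.46227271e-01],
       [-6.90269823e-04, -2.48246499e-01,  9.68696650e-01,
        -1.62339665e+02],
       [ 0.00000000e+00,  0.00000000e+00,  0.00000000e+00,
         1.00000000e+00]])}
```

View pics/top0.png

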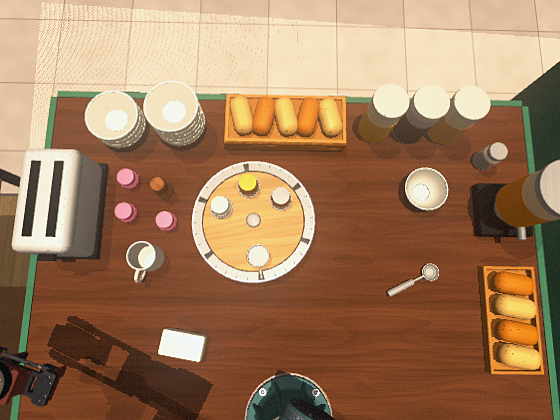

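View pics/scene0.png

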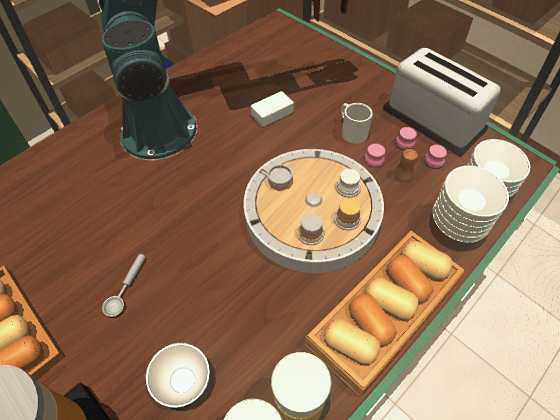

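Top view: the stand is centred near (253,221), with the dish and its tab at (258,257). The jars are at (281,197) jam, (248,184) honey and (220,205) spread. Things that could be taken for the dish are the centre knob (253,221), the jar lids and the bowl (425,188). Pink look-alike jars stand at (127,177), (125,212) and (165,220). I choose (258,257), since it is the one with the tab, standing alone on the base side. Next I measure it and check it in a close crop.

```bash
cat > h.py <<'E'
import numpy as np, cv2
from scipy.spatial.transform import Rotation as R
from cell import manip, eyes
def cam(n,s=None):
    c=eyes.get_calibration(n); K=np.array([[c["fx"],0,c["cx"]],[0,c["fy"],c["cy"]],[0,0,1]])
    if n=="wrist":
        T=np.eye(4); T[:3,:3]=R.from_quat(s["orientation"],scalar_first=True).as_matrix(); T[:3,3]=s["tcp_pos"]; T=T@c["hand_eye"]; return K,c["D"],T[:3,:3],T[:3,3]
    return K,c["D"],R.from_quat(c["rotation"],scalar_first=True).as_matrix(),np.array(c["position"])
def plane(px,z,C):
    K,D,Rm,p=C; u=cv2.undistortPoints(np.array(px,float).reshape(-1,1,2),K,D)[:,0]
    d=np.c_[u,np.ones(len(u))]@Rm.T; return p+d*((z-p[2])/d[:,2])[:,None]
def proj(P,C):
    K,D,Rm,p=C; return cv2.projectPoints((np.array(P,float).reshape(-1,3)-p)@Rm,np.zeros(3),np.zeros(3),K,D)[0][:,0]
def circ(p):
    A=np.c_[2*p[:,:2],np.ones(len(p))]; x=np.linalg.lstsq(A,(p[:,:2]**2).sum(1),rcond=None)[0]; return x[:2],np.sqrt(x[2]+x[:2]@x[:2])
E
python3 - <<'E'
from h import *
im=cv2.imread("pics/top0.png"); C=cam("top")
hsv=cv2.cvtColor(im,cv2.COLOR_BGR2HSV)
# wood disc: bright orange, near centre
wood=cv2.inRange(hsv,(8,60,150),(25,200,255))
m=np.zeros_like(wood); cv2.circle(m,(253,221),62,255,-1); wood&=m
c=max(cv2.findContours(wood,cv2.RETR_EXTERNAL,cv2.CHAIN_APPROX_NONE)[0],key=cv2.contourArea)
h=cv2.convexHull(c)[:,0]; P=plane(h,56,C)
ax,r=circ(P); print("disc",ax,r)
d=np.linalg.norm(P[:,:2]-ax,axis=1); print(d.min(),d.max())
# white/grey low-saturation blobs inside disc
g=cv2.inRange(hsv,(0,0,120),(180,45,255)); m[:]=0; cv2.circle(m,(253,221),50,255,-1); g&=m
n,l,st,ce=cv2.connectedComponentsWithStats(g)
for i in range(1,n):
    if st[i,4]>60:
        q=plane([ce[i]],86,C)[0]; v=q[:2]-ax; print(ce[i],st[i],q,np.hypot(*v),np.degrees(np.arctan2(v[1],v[0])))
k=5; x0,y0=185,155; cr=cv2.resize(im[y0:y0+135,x0:x0+135],None,fx=4.4,fy=4.4,interpolation=cv2.INTER_CUBIC)
t=np.linspace(0,2*np.pi,60)
for rr in (148,174): 
    for u in proj(np.c_[ax[0]+rr*np.cos(t),ax[1]+rr*np.sin(t),56+0*t],C): cv2.circle(cr,tuple(int(a) for a in (u-(x0,y0)+.5)*4.4),1,(0,0,255),-1)
cv2.imwrite("pics/crop1.png",cr)
E
```

```text
disc [551.23763164 109.67506646] 145.81938430534672
144.34826583206274 149.65457738537032
[280.44607843 195.22058824] [272 188  18  16 204] [619.04279884  31.96702695  86.        ] 103.13137303459831 -48.89324980056269
[218.92765957 204.1787234 ] [211 196  17  19 235] [590.22625031 205.47073351  86.        ] 103.42592620435424 67.85378861341111
[258.08333333 255.93452381] [249 246  20  25 336] [445.96850836  91.62679423  86.        ] 106.80509559947274 -170.27129163510565
```

View pics/crop1.png

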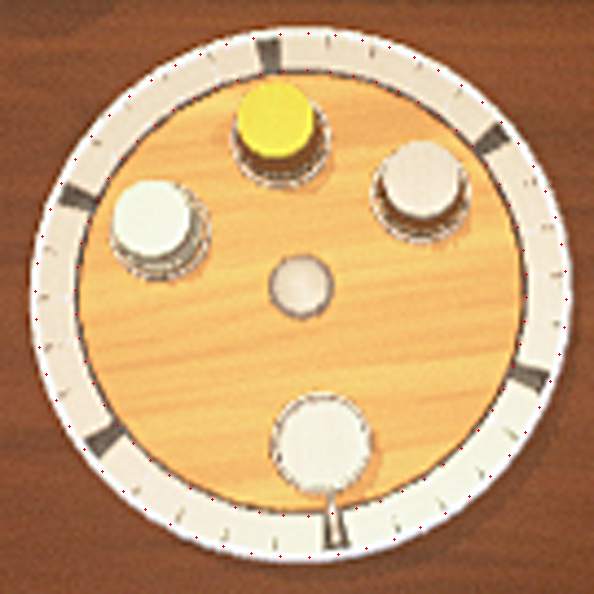

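The red dots fall on the ring, so the axis fit is good (disc radius 145.8 against 146 given, dish at radius 106.8 against 105). The tab is at crop (334,525), inside the base-side notch. Next come the notch directions and the approach plan. I'll turn tool x radially outwards, so that the wrist camera sees the tab and notch.

```bash
cat >> h.py <<'E'
import json
def Rd(yaw): return np.array([[np.cos(yaw),np.sin(yaw),0],[np.sin(yaw),-np.cos(yaw),0],[0,0,-1.]])
def rows(T0,Ts,save=True):
    """T0,(x,y,z,yawdeg) commanded; prints rows, keeps the last as commanded"""
    R0=Rd(np.radians(T0[3]))
    for t in Ts:
        s=np.round(R0.T@(np.array(t[:3])-T0[:3])/150,3); w=round(-(t[3]-T0[3])/45,3)
        print([s.tolist(),[0,0,w]])
    end=np.r_[T0[:3]+R0@s*150,T0[3]-w*45]; 
    json.dump(end.tolist(),open("cmd.json","w")); return end
E
python3 - <<'E'
from h import *
C=cam("top"); ax=np.array([551.24,109.68])
N=np.array([(268,55),(491,137),(531,378),(334,532),(103,438),(76,195)])/4.4+(185,155)-.5
P=plane(N,56,C)[:,:2]-ax; a=np.degrees(np.arctan2(P[:,1],P[:,0])); print(np.round(a%60,2), np.hypot(*P.T).round(1))
yaw0=189.7; g=np.r_[ax+105*np.array([np.cos(np.radians(yaw0)),np.sin(np.radians(yaw0))]),150,yaw0]
s=np.array([182.913,571.406,222.623,162.3]); print(g)
c=s
for f,z in ((.35,222),(.7,200),(1,150)):
    e=s+(g-s)*f; e[2]=z; c=rows(c,[e]); print(c)
E
```

```text
[ 9.52 10.14  9.31  8.87  8.47  8.2 ] [160.8 161.9 161.1 159.6 160.3 162.2]
[447.74113575  91.98861515 150.         189.7       ]
[[-0.929, -0.878, 0.004], [0, 0, np.float64(-0.213)]]
[275.62522329 403.57347588 222.023      171.885     ]
[[-0.769, -1.02, 0.147], [0, 0, np.float64(-0.213)]]
[368.22264983 235.82265145 199.973      181.47      ]
[[-0.505, -0.972, 0.333], [0, 0, np.float64(-0.183)]]
[447.68800407  92.01388963 150.023      189.705     ]
```

>>> play_rows(
  series=[
    [[-0.1,-0.1,0],[0,0,-0.02],60],
    [[-0.2,-0.2,0],[0,0,-0.05],30],
    [[-0.3,-0.3,0],[0,0,-0.07],0],
    [[-0.4,-0.4,0],[0,0,-0.1],0],
    [[-0.5,-0.5,0],[0,0,-0.12],0],
    [[-0.6,-0.6,0],[0,0,-0.14],0],
    [[-0.7,-0.7,0],[0,0,-0.16],0],
    [[-0.8,-0.8,0],[0,0,-0.18],0],
    [[-0.9,-0.9,0],[0,0,-0.2],0],
    [[-0.94,-0.98,0],[0,0,-0.22],0],
  ],
)

```text
time: 1.35
tcp_pos: [272.6, 387.4, 222.3]
orientation: [-0.0, 0.069, 0.998, -0.0]
contact_force: [-0.1, 0.0, 0.2]
grip_width: 0.3
```

Run:
```python
from h import *
s=np.array([182.913,571.406,222.623,162.25]); R0=Rd(np.radians(s[3]))
c=np.r_[s[:3]+R0@np.array([-.94,-.98,0])*150,s[3]+.22*45]; print(c, manip.read_state()["tcp_pos"],manip.read_state()["time"])
g=np.array([447.6,92.5,150,189.2]); s=c
for f,z in ((.52,200),(1,150)):
    e=s+(g-s)*f; e[2]=z; c=rows(c,[e]); print(c)
```

```text
[272.38575579 388.41795129 222.623      172.15      ] [272.63191425 387.39863525 222.33426175] 1.35
[[-0.742, -0.933, 0.151], [0, 0, np.float64(-0.197)]]
[363.52838016 234.57805229 199.973      181.015     ]
[[-0.544, -0.957, 0.333], [0, 0, np.float64(-0.182)]]
[447.65844489  92.49605235 150.023      189.205     ]
```

>>> play_rows(
  series=[
    [[-0.08,-0.1,0.02],[0,0,-0.02],0],
    [[-0.16,-0.2,0.03],[0,0,-0.04],0],
    [[-0.24,-0.3,0.05],[0,0,-0.06],0],
    [[-0.32,-0.4,0.06],[0,0,-0.08],0],
    [[-0.4,-0.5,0.08],[0,0,-0.1],0],
    [[-0.48,-0.6,0.09],[0,0,-0.12],0],
    [[-0.56,-0.7,0.11],[0,0,-0.14],0],
    [[-0.63,-0.8,0.13],[0,0,-0.16],0],
    [[-0.7,-0.88,0.14],[0,0,-0.18],0],
    [[-0.74,-0.93,0.15],[0,0,-0.2],0],
  ],
)

```text
time: 2.6
tcp_pos: [363.4, 234.3, 199.9]
orientation: [-0.0, -0.01, 1.0, -0.0]
contact_force: [0.0, 0.3, -0.6]
grip_width: 0.4
```

>>> play_rows(
  series=[
    [[-0.06,-0.1,0.03],[0,0,-0.02],0],
    [[-0.12,-0.2,0.06],[0,0,-0.04],0],
    [[-0.18,-0.3,0.1],[0,0,-0.06],0],
    [[-0.24,-0.4,0.13],[0,0,-0.08],0],
    [[-0.3,-0.5,0.17],[0,0,-0.1],0],
    [[-0.36,-0.62,0.21],[0,0,-0.12],0],
    [[-0.42,-0.74,0.25],[0,0,-0.14],0],
    [[-0.48,-0.86,0.29],[0,0,-0.16],0],
    [[-0.54,-0.96,0.33],[0,0,-0.18],0],
    [[-0.54,-0.96,0.33],[0,0,-0.18],0],
  ],
)

```text
time: 3.85
tcp_pos: [447.2, 92.1, 150.2]
orientation: [-0.001, -0.08, 0.997, -0.0]
contact_force: [-0.6, -0.1, -0.0]
grip_width: 0.6
```

Run:
```python
from h import *
s=manip.read_state(); im=eyes.get_image("wrist")[:,:,::-1].copy(); cv2.imwrite("pics/w1.png",im)
x=Rd(0); Rm=R.from_quat(s["orientation"],scalar_first=True).as_matrix()
print(s["time"],s["tcp_pos"],np.degrees(np.arctan2(Rm[1,0],Rm[0,0]))%360,Rm[:,2],s["contact_force"],s["qpos"])
C=cam("wrist",s)
print("ax",proj([551.24,109.68,56],C),"dish",proj([447.6,93.1,78],C),"tcp",proj(s["tcp_pos"],C))
```

```text
3.85 [447.19296706  92.05884548 150.17440505] 189.14246049752757 [-1.06752998e-03 -1.89757496e-04 -9.99999412e-01] [-0.58666247 -0.05716736 -0.02456436] [ 5.16501766e-02  2.42834368e-01  1.89699894e+00 -1.59419836e-04
  1.00283526e+00 -1.67862637e+00]
ax [[273.93807876 324.48007817]] dish [[274.08262684 222.27816095]] tcp [[272.70729942 257.74016166]]
```

View pics/w1.png

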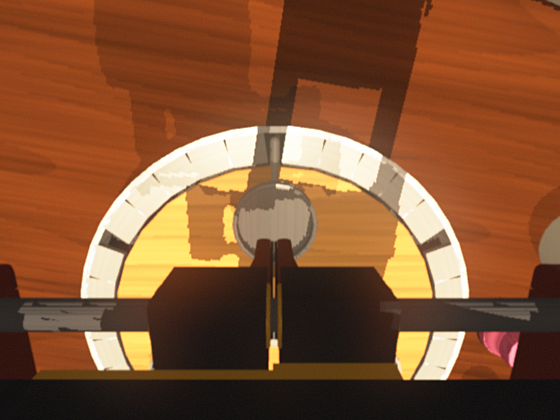

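The wrist view shows the dish centred at about (275,222), against (274,222) predicted. The tab is in its notch at (275,150). I'll descend and press.

>>> play_rows(
  series=[
    [[-0.004,0.006,0.09],[0,0,0],0],
    [[-0.004,0.006,0.18],[0,0,0],0],
    [[-0.004,0.006,0.27],[0,0,0],0],
    [[-0.004,0.006,0.36],[0,0,0],0],
    [[-0.004,0.006,0.43],[0,0,0],0],
    [[-0.004,0.006,0.46],[0,0,0],0],
    [[-0.004,0.006,0.49],[0,0,0],0],
    [[-0.004,0.006,0.52],[0,0,0],0],
    [[-0.004,0.006,0.55],[0,0,0],0],
    [[-0.004,0.006,0.55],[0,0,0],0],
  ],
)

```text
time: 5.15
tcp_pos: [447.7, 93.7, 68.3]
orientation: [0.0, -0.081, 0.997, -0.0]
contact_force: [-1.5, -0.2, 6.5]
grip_width: 0.5
```

Run:
```python
from h import *
s=manip.read_state(); im=eyes.get_image("wrist")[:,:,::-1].copy(); cv2.imwrite("pics/w2.png",im)
Rm=R.from_quat(s["orientation"],scalar_first=True).as_matrix()
print(s["time"],s["tcp_pos"],np.degrees(np.arctan2(Rm[1,0],Rm[0,0]))%360,s["contact_force"])
```

```text
5.15 [447.66274603  93.69161184  68.29830812] 189.2505448296338 [-1.48969128 -0.20606738  6.52411514]
```

View pics/w2.png

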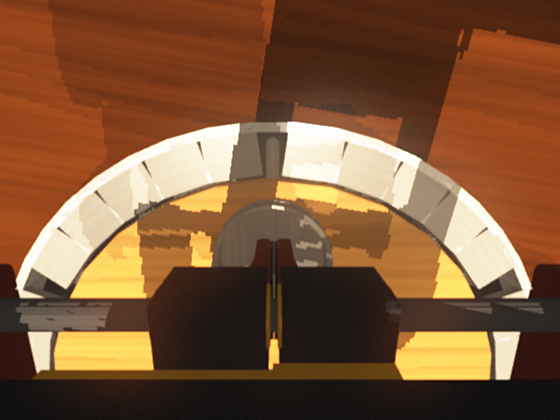

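The plunger is about 9.7 mm down. I'll press 2 mm more and turn the first 20° along the arc. In tool axes the shift is 0.7(cosθ−1) in x and 0.7 sinθ in y, with turn θ/45.

>>> play_rows(
  series=[
    [[0,0,0.013],[0,0,0],0],
    [[-0.001,0.027,0.013],[0,0,0.05],0],
    [[-0.002,0.055,0.013],[0,0,0.1],0],
    [[-0.005,0.082,0.013],[0,0,0.15],0],
    [[-0.009,0.11,0.013],[0,0,0.2],0],
    [[-0.013,0.137,0.013],[0,0,0.25],0],
    [[-0.019,0.164,0.013],[0,0,0.3],0],
    [[-0.026,0.19,0.013],[0,0,0.35],0],
    [[-0.034,0.216,0.013],[0,0,0.4],0],
    [[-0.042,0.239,0.013],[0,0,0.444],0],
  ],
)

```text
time: 6.45
tcp_pos: [448.5, 130.1, 66.7]
orientation: [0.001, 0.094, 0.996, -0.0]
contact_force: [-2.0, -1.3, 7.2]
grip_width: 0.3
```

Run:
```python
from h import *
s=manip.read_state(); im=eyes.get_image("wrist")[:,:,::-1].copy(); t=eyes.get_image("top")[:,:,::-1]
cr=cv2.resize(t[155:290,185:320],None,fx=3,fy=3,interpolation=cv2.INTER_CUBIC); cv2.imwrite("pics/v3.png",np.hstack([cv2.resize(im,(540,405))[:, 150:420],cr]))
cv2.imwrite("pics/t3.png",t)
Rm=R.from_quat(s["orientation"],scalar_first=True).as_matrix()
v=s["tcp_pos"][:2]-(551.24,109.68)
print(s["time"],s["tcp_pos"],np.degrees(np.arctan2(Rm[1,0],Rm[0,0]))%360,s["contact_force"],np.hypot(*v),np.degrees(np.arctan2(v[1],v[0]))%360)
```

```text
6.45 [448.46059749 130.07964871  66.73871826] 169.2153577623203 [-2.03698172 -1.26046198  7.15644305] 104.78430821312622 168.77383574280893
```

View pics/v3.png

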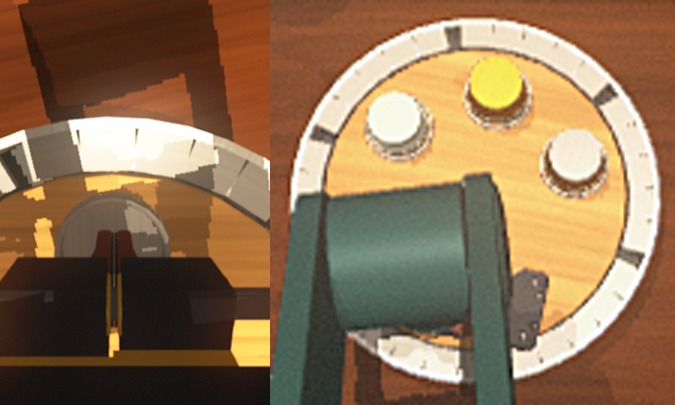

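The disc followed without slip: the jars turned and are still seated, and the dish is still centred on the fingertip. Next 20°.

>>> play_rows(
  series=[
    [[0,0.024,0],[0,0,0.044],0],
    [[-0.002,0.049,0],[0,0,0.089],0],
    [[-0.004,0.073,0],[0,0,0.133],0],
    [[-0.007,0.097,0],[0,0,0.178],0],
    [[-0.011,0.122,0],[0,0,0.222],0],
    [[-0.015,0.146,0],[0,0,0.267],0],
    [[-0.021,0.169,0],[0,0,0.311],0],
    [[-0.027,0.193,0],[0,0,0.356],0],
    [[-0.034,0.216,0],[0,0,0.4],0],
    [[-0.042,0.239,0],[0,0,0.444],0],
  ],
)

```text
time: 7.8
tcp_pos: [461.7, 164.2, 66.8]
orientation: [0.001, 0.265, 0.964, 0.0]
contact_force: [-1.3, -1.2, 7.6]
grip_width: 0.5
```

>>> play_rows(
  series=[
    [[0,0.024,0],[0,0,0.044],0],
    [[-0.002,0.049,0],[0,0,0.089],0],
    [[-0.004,0.073,0],[0,0,0.133],0],
    [[-0.007,0.097,0],[0,0,0.178],0],
    [[-0.011,0.122,0],[0,0,0.222],0],
    [[-0.015,0.146,0],[0,0,0.267],0],
    [[-0.021,0.169,0],[0,0,0.311],0],
    [[-0.026,0.187,0],[0,0,0.344],0],
    [[-0.032,0.209,0],[0,0,0.387],0],
    [[-0.032,0.209,0],[0,0,0.387],0],
  ],
)

```text
time: 9.05
tcp_pos: [482.8, 189.0, 67.1]
orientation: [0.001, 0.408, 0.913, 0.001]
contact_force: [-0.5, -0.7, 7.2]
grip_width: 0.4
```

Run:
```python
from h import *
s=manip.read_state(); im=eyes.get_image("wrist")[:,:,::-1].copy(); t=eyes.get_image("top")[:,:,::-1]
cr=cv2.resize(t[155:290,185:320],None,fx=3,fy=3,interpolation=cv2.INTER_CUBIC); cv2.imwrite("pics/v4.png",np.hstack([cv2.resize(im[105:240,200:350],(450,405),interpolation=cv2.INTER_CUBIC),cr[:,:340]]))
cv2.imwrite("pics/t4.png",t); cv2.imwrite("pics/w4.png",im)
Rm=R.from_quat(s["orientation"],scalar_first=True).as_matrix()
v=s["tcp_pos"][:2]-(551.24,109.68)
print(s["time"],s["tcp_pos"],np.degrees(np.arctan2(Rm[1,0],Rm[0,0]))%360,s["contact_force"],np.hypot(*v),np.degrees(np.arctan2(v[1],v[0]))%360)
```

```text
9.05 [482.77072404 188.96748888  67.10161191] 131.8551046652859 [-0.52326103 -0.68094708  7.21063492] 104.75947519649638 130.8124833278866
```

View pics/v4.png

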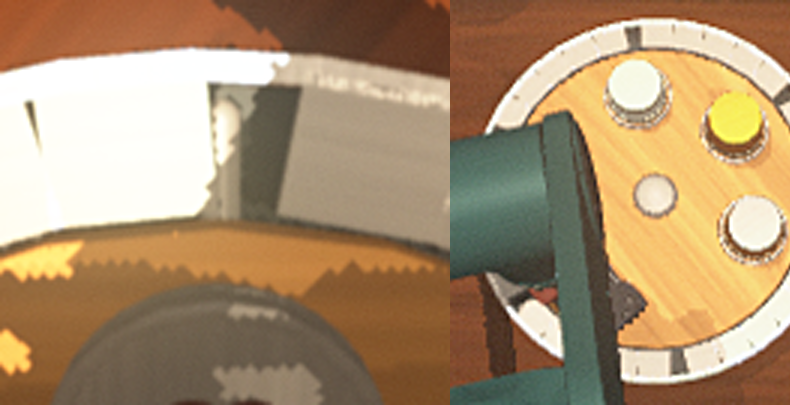

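The tab is visible in the target notch at crop x≈204–242, a little left of the notch centre (≈239 at the inner edge). I'll quantify this by casting rays.

Run:
```python
from h import *
s=manip.read_state(); C=cam("wrist",s); ax=np.array([551.24,109.68])
def ang(p,z):
    P=plane(np.array(p)/3+(200,105)-.33,z,C)[:,:2]-ax; return np.hypot(*P.T).round(1),np.degrees(np.arctan2(P[:,1],P[:,0])).round(2)
print("notch in L/R, out L/R",ang([(203,217),(275,220),(210,85),(302,85)],56))
print("tab right edge",ang([(242,215),(240,150),(240,100)],44), "left",ang([(215,150),(215,110)],44))
t=s["tcp_pos"]; 
im=cv2.imread("pics/w4.png"); cr=cv2.resize(im[125:185,250:310],None,fx=9,fy=9,interpolation=cv2.INTER_CUBIC)
l=cv2.createCLAHE(3,(4,4)); y=cv2.cvtColor(cr,cv2.COLOR_BGR2LAB); y[:,:,0]=l.apply(y[:,:,0]); cv2.imwrite("pics/v5.png",cv2.cvtColor(y,cv2.COLOR_LAB2BGR))
```

```text
notch in L/R, out L/R (array([148.3, 148.2, 171.9, 172.7]), array([132.39, 127.25, 131.86, 126.41]))
tab right edge (array([147.1, 159.7, 169.2]), array([129.48, 129.83, 129.95])) left (array([159.6, 167.2]), array([131.56, 131.57]))
```

View pics/v5.png

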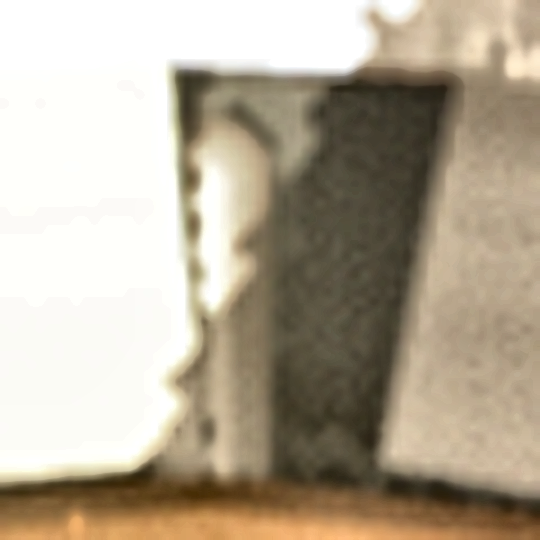

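The tab is still about 1.4–1.9° short of the notch centre. I'll turn 1.4° more with the plunger held down, then look again.

>>> play_rows(
  series=[
    [[0,0.006,0],[0,0,0.01],0],
    [[0,0.012,0],[0,0,0.02],0],
    [[0,0.017,0],[0,0,0.031],0],
    [[0,0.017,0],[0,0,0.031],0],
    [[0,0.017,0],[0,0,0.031],0],
    [[0,0.017,0],[0,0,0.031],0],
    [[0,0.017,0],[0,0,0.031],0],
    [[0,0.017,0],[0,0,0.031],0],
    [[0,0.017,0],[0,0,0.031],0],
    [[0,0.017,0],[0,0,0.031],0],
  ],
)

```text
time: 10.4
tcp_pos: [484.4, 190.4, 67.1]
orientation: [0.001, 0.419, 0.908, 0.001]
contact_force: [-0.0, -1.8, 7.1]
grip_width: 0.7
```

Run:
```python
from h import *
s=manip.read_state(); im=eyes.get_image("wrist")[:,:,::-1].copy(); cv2.imwrite("pics/w6.png",im); C=cam("wrist",s)
v=s["tcp_pos"][:2]-(551.24,109.68)
print(s["time"],s["tcp_pos"],s["contact_force"],np.hypot(*v),np.degrees(np.arctan2(v[1],v[0]))%360)
cr=cv2.resize(im[125:185,250:310],None,fx=9,fy=9,interpolation=cv2.INTER_CUBIC)
# expected tab outline if centred on the notch (129.2 deg): red = left/right/centre lines at z=44
for a in (129.2,):
    d=np.array([np.cos(np.radians(a)),np.sin(np.radians(a))]); n=np.array([-d[1],d[0]])
    for w in (-4,0,4):
        q=[np.r_[np.array([551.24,109.68])+r*d+w*n,43] for r in (150,165)]; p=((proj(q,C)-(250,125)+.5)*9).astype(int); cv2.line(cr,tuple(map(int,p[0])),tuple(map(int,p[1])),(0,0,255),1)
cv2.imwrite("pics/v6.png",cr)
```

```text
10.4 [484.38739564 190.35244204  67.06611518] [-0.01118183 -1.82026071  7.1064806 ] 104.77267589490286 129.64826958048954
```

View pics/v6.png

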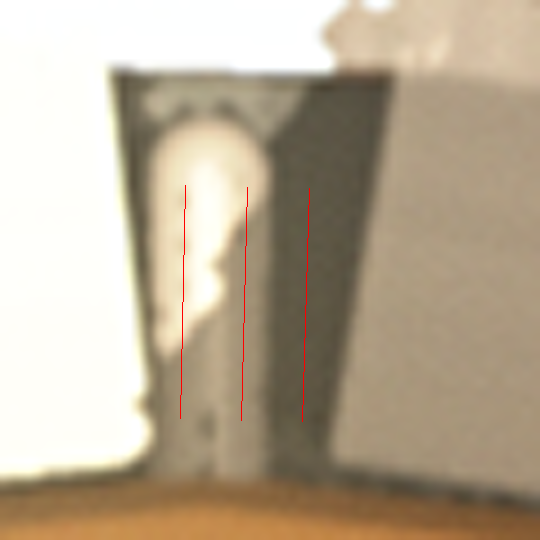

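The whole tab is now visible, centred at x≈210 in the 9× crop, with the notch centre at ≈248. That is about 2.3 mm, or 0.8°, short. I'll turn 0.8° more, then raise slowly.

>>> play_rows(
  series=[
    [[0,0.005,0],[0,0,0.009],0],
    [[0,0.01,0],[0,0,0.018],0],
    [[0,0.01,0],[0,0,0.018],0],
    [[0,0.01,0],[0,0,0.018],0],
    [[0,0.01,0],[0,0,0.018],0],
    [[0,0.01,0],[0,0,0.018],0],
    [[0,0.01,0],[0,0,0.018],0],
    [[0,0.01,0],[0,0,0.018],0],
    [[0,0.01,0],[0,0,0.018],0],
    [[0,0.01,0],[0,0,0.018],0],
  ],
)

```text
time: 11.7
tcp_pos: [485.6, 191.3, 67.1]
orientation: [0.001, 0.425, 0.905, 0.001]
contact_force: [0.1, -1.5, 6.5]
grip_width: 0.3
```

Run:
```python
from h import *
s=manip.read_state(); im=eyes.get_image("wrist")[:,:,::-1].copy(); cv2.imwrite("pics/w7.png",im)
v=s["tcp_pos"][:2]-(551.24,109.68)
print(s["time"],s["tcp_pos"],s["contact_force"],np.hypot(*v),np.degrees(np.arctan2(v[1],v[0]))%360)
cv2.imwrite("pics/v7.png",cv2.resize(im[125:185,250:310],None,fx=9,fy=9,interpolation=cv2.INTER_CUBIC))
```

```text
11.7 [485.57231073 191.30979785  67.08103598] [ 0.09065825 -1.50897602  6.49992881] 104.7648285948904 128.8151933255497
```

View pics/v7.png

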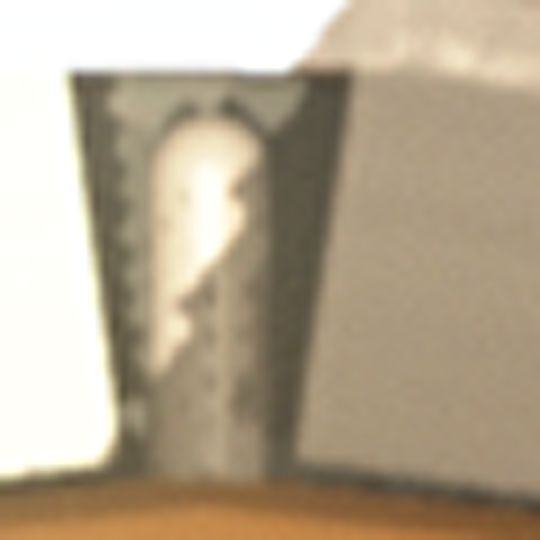

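The tab is centred (x≈211 against notch ≈210). I'll release straight up.

>>> play_rows(
  series=[
    [[0,0,-0.015],[0,0,0],0],
    [[0,0,-0.03],[0,0,0],0],
    [[0,0,-0.045],[0,0,0],0],
    [[0,0,-0.06],[0,0,0],0],
    [[0,0,-0.08],[0,0,0],0],
    [[0,0,-0.12],[0,0,0],0],
    [[0,0,-0.2],[0,0,0],0],
    [[0,0,-0.3],[0,0,0],0],
    [[0,0,-0.4],[0,0,0],0],
    [[0,0,-0.5],[0,0,0],0],
  ],
)

```text
time: 13.0
tcp_pos: [484.2, 191.4, 142.5]
orientation: [0.0, 0.425, 0.905, 0.0]
contact_force: [-0.4, 0.4, 0.2]
grip_width: 0.4
```

>>> play_rows(
  series=[
    [[0.1,0,-0.1],[0,0,0],0],
    [[0.2,0,-0.2],[0,0,0],0],
    [[0.3,0,-0.3],[0,0,0],0],
    [[0.4,0,-0.4],[0,0,0],0],
    [[0.5,0,-0.5],[0,0,0],0],
    [[0.6,0,-0.5],[0,0,0],0],
    [[0.7,0,-0.5],[0,0,0],0],
    [[0.8,0,-0.5],[0,0,0],0],
    [[0.8,0,-0.5],[0,0,0],0],
    [[0.8,0,-0.5],[0,0,0],0],
  ],
)

```text
time: 14.25
tcp_pos: [407.5, 283.6, 215.9]
orientation: [-0.0, 0.425, 0.905, -0.0]
contact_force: [0.7, 0.5, 0.3]
grip_width: 0.5
```

Run:
```python
from h import *
s=manip.read_state(); print(s["time"],s["tcp_pos"],s["contact_force"])
t=eyes.get_image("top")[:,:,::-1]; sc=eyes.get_image("scene")[:,:,::-1]; w=eyes.get_image("wrist")[:,:,::-1]
cv2.imwrite("pics/v8.png",np.vstack([np.hstack([cv2.resize(t[150:290,185:325],(390,300)),cv2.resize(sc[130:280,230:430],(400,300))]),np.hstack([cv2.resize(w,(400,300)),cv2.resize(t,(390,300))])]))
cv2.imwrite("pics/t8.png",t); cv2.imwrite("pics/s8.png",sc)
```

```text
14.25 [407.52646345 283.58776659 215.90829546] [0.73925386 0.54744478 0.28570015]
```

View pics/v8.png

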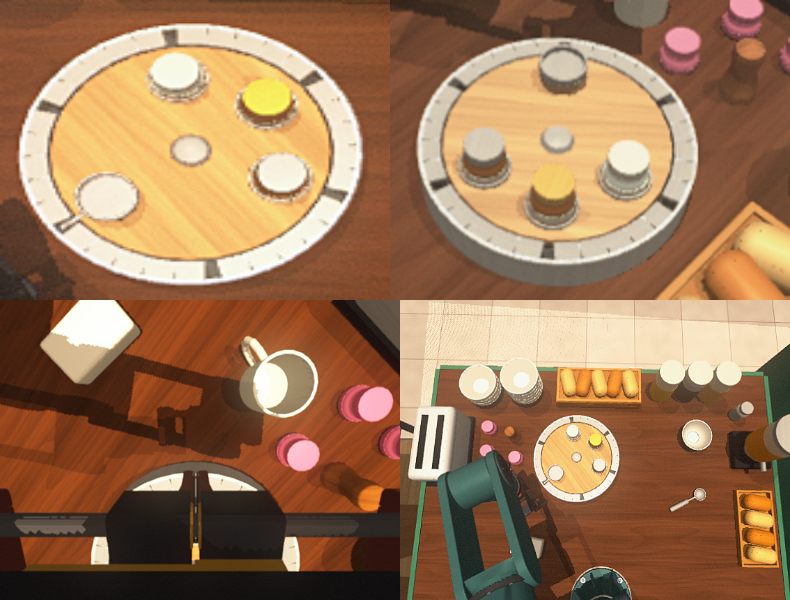

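The plunger looks up with its tab in the next notch, and the jars and bystanders are in place. One numeric check of the dish angle and height, then I hand in.

Run:
```python
from h import *
ax=np.array([551.24,109.68])
def dish(f,C,c):   # blob of low saturation near the expected dish centre
    im=cv2.imread(f); g=cv2.inRange(cv2.cvtColor(im,cv2.COLOR_BGR2HSV),(0,0,100),(180,60,255)); m=np.zeros_like(g); cv2.circle(m,tuple(int(v) for v in np.round(proj([c],C)[0])),13,255,-1); g&=m
    g=cv2.morphologyEx(g,cv2.MORPH_OPEN,np.ones((5,5),np.uint8)); M=cv2.moments(g,True); return [M["m10"]/M["m00"],M["m01"]/M["m00"]]
for a,f in ((189.1,("pics/top0.png","pics/scene0.png")),(129.1,("pics/t8.png","pics/s8.png"))):
    A=np.radians(a); c=np.r_[ax+105*np.array([np.cos(A),np.sin(A)]),84]
    Ct,Cs=cam("top"),cam("scene"); pt,ps=dish(f[0],Ct,c),dish(f[1],Cs,c)
    q=plane([pt],84,Ct)[0]; v=q[:2]-ax
    o=[];d=[]
    for p,C in ((pt,Ct),(ps,Cs)):
        P=plane([p],0,C)[0]; o.append(C[3]); d.append((P-C[3])/np.linalg.norm(P-C[3]))
    t=np.linalg.lstsq(np.c_[d[0],-d[1]],o[1]-o[0],rcond=None)[0]; X=(o[0]+t[0]*d[0]+o[1]+t[1]*d[1])/2
    print("top angle",np.degrees(np.arctan2(v[1],v[0]))%360,"r",np.hypot(*v),"two-view",X.round(1))
```

```text
top angle 189.95812387173967 r 106.37480490466592 two-view [447.7  92.6  79.5]
top angle 130.55383852889776 r 104.6975024724716 two-view [484.6 191.   79.4]
```

```bash
python3 -c "
from cell import manip
print(manip.close_job())"
```

```text
the job is handed in; nothing more can be done
None
```

The jar stand is one stop further round clockwise, with the plunger sprung up and its tab in the next notch. I handed the job in at about 14.5 s of the 42 s allowed.

I pressed the dish about 11 mm down with the closed fingertips, at about 7 N. I kept it down along the 60° arc and centred the tab in the notch using wrist-camera close-ups. Then I released straight up and backed the arm away.

**Last checks:**
- **Turn:** by the top camera the dish went from 189.96° to 130.55°, which is 59.4°. That is one stop, within the camera's accuracy and the notch's play.
- **Plunger:** the two-view dish height was 79.4 mm, against 79.5 mm at the start, so it is fully up. The tab shows in the notch.
- **Surroundings:** all three jars stand in their seats, and in the last pictures nothing else looks moved. I checked that by eye only. The arm touches nothing (under 1 N).
- **Disagreement:** the tab's outer end appeared about 4 mm further out in the wrist image than predicted. I put this down to calibration; it does not affect the angle.

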